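# Sweep the casting buttons into the scrap drawer

### The arm

A 7-joint arm with a two-finger parallel gripper is mounted at the origin on the work surface. World frame = base frame: x ahead of the robot, y to its left, z up, the work surface at z = 0. Lengths are in m, angles in rad, forces in N, time in s.
With the tool pointing down it reaches from about 0.425 to 0.925 m from the base axis. Payload 6.8 kg.
Tool frame: the origin (TCP) lies midway between the tips of the shut fingers; the grasp point (between the pads) lies 19 mm behind it; z points along the fingers, y is the line along which they close (so a half turn about z gives the same grasp; the last joint's range is limited). The gripper opens to 85 mm and grips with 20 to 120 N. Pads are 22 mm wide; open, the fingers measure 114 mm over their backs; the gripper's body (76 mm by 85 mm) begins 54 mm behind the grasp point. The pads swing forward as they close: fully open they stand 13 mm farther back than shut.
Start: joints at [-1.215, 0.477, 0.022, 1.555, -0.011, 1.109, -0.083], TCP at [0.302, 0.604, 0.231] pointing down, gripper open.
Joint ranges: [-2.96, 2.96], [-0.34, 2.1], [-1.41, 1.46], [0.24, 2.44], [-1.37, 4.51], [0.17, 1.92], [-2.96, 2.96]. Speed limits (rad/s): [2.39, 2.39, 3.14, 3.14, 3.14, 3.14, 3.14].

### API

Orientations are given as a unit quaternion [w, x, y, z].
In Python, from station import bot gives the robot as it stands.
- The arm moves only by the tool jog_arm, never from a script. Its argument "rows" is a list of rows, each an object of numbers: "fingers": the finger opening in mm, from 0 to 85.4; "x", "y", "z": the shift along the tool's x, y, z in mm; "ax", "ay", "az": the turn, a rotation vector about the tool's x, y, z in degrees. A call has exactly 8 rows; each row shifts and turns the commanded pose from where the row before left it, along the tool's axes as they then stand; what a row does not reach is not made up. A row lasts 1/10 s, in which the tool goes at most 50 mm and 8.59 degrees, less where a joint would pass 70% of its speed; a pose out of reach is approached as far as the arm can. A call with a gripper value outside its range is refused whole. The fingers move at their own pace and stop on an object; "force" is the grip in N (left out, the last holds). Time passes only in rows, so rows that do not move let the fingers close, or fill a call up. It gives the time, the measured TCP pose, the force, the opening and the grip force at its end, in the units of the state.
- bot.get_obs(): the state, without advancing time (a new reading comes with each control period).
- bot.read_camera(name): name is "side" or "top" or "wrist"; returns a dict with "pixels" (420x560x3 uint8, red, green, blue), "vertical_fov" (degrees; the focal length in pixels is half the picture's height over the tangent of half this angle, whatever the lens; pixels are square), "cx", "cy" (the principal point, pixels), "world_from_camera" (4x4, takes a point from camera to world coordinates). Camera axes: x right, y down, z forward; pixel columns grow to the right and rows downward; lengths in m; the calibration is good to about 2 mm. A picture is of the moment at which its call begins. There is no depth.
- bot.hand_in(): hands the job in; it is judged then, once.
The state is a dict: "t": time; "q": joint angles; "joint_vel": joint speeds; "joint_torque": joint torques, N m; "eef_pos": TCP position; "tool_rot": TCP orientation; "contact_force": force on the tool from outside, world axes, zero at the start; "torque": the same for the moment, N m; "gripper_width": opening from 0.0 (shut) to 1.0 (fully open); "grasp_force": force on a finger pad.
Only numpy, scipy, OpenCV 4.12 (cv2) and the standard library are available. Lean on these libraries where they do the work, as an engineer would, in place of code of your own. Each camera call takes 0.05 s, during which the arm holds its last target. There are 200 camera calls.

### The job

Clear the gold scrap after the cut-off: with the tips or the outside of the fingers, sweep the three round casting buttons across the collector's tray and push them one at a time through the narrow gate, so that each has dropped through the slot into the scrap drawer before the next one enters the gate. Only push them: do not pinch, lift or carry anything, and do not press the buttons hard. Leave the bridge framework and the stone die on the tray, and everything else on the bench, standing where they are.

Things in the scene. Friction and masses are not known exactly. Their poses are not given: they have to be found in the camera images.
- collector: Scrap collector: low grey drawer cabinet, 290 (x) by 250 mm (y), fixed. Its flat steel top, the tray, is 65 mm above the bench. Origin: centre of its underside; +x points from the gate to the wide open end (sweep towards -x). Rims, guides and neck walls stand 5 mm above the tray: fingertips 6 to 12 mm above it clear them and still push. Guides run from the side rims (x 36, y +-121 mm) to the gate.
- gate (a point): The mouth of the narrow gate, at tray level: x = -85 mm, y = 0 of the collector. It is 25 mm wide across the collector's y. Behind it runs a neck of the same width, with tray for the first 3 mm and then the slot.
- slot (a point): Centre of the slot in the tray, at tray level: x = -108 mm, y = 0 of the collector. The slot is 40 mm long (collector x from -88 to -128 mm) and 25 mm wide, and opens into the scrap drawer, whose floor is 60 mm below the tray.
- button1_center (a point): A cut-off casting button of gold alloy: an upright plain disc 18 mm in diameter and 14 mm high, about 35 g, with a 4 mm thick, 5 mm high stub of the sprue on top. It stands loose on the sweep tray. The point is the centre of the disc, 7 mm above its underside. The three are alike.
- button2_center (a point): A cut-off casting button of gold alloy: an upright plain disc 18 mm in diameter and 14 mm high, about 35 g, with a 4 mm thick, 5 mm high stub of the sprue on top. It stands loose on the sweep tray. The point is the centre of the disc, 7 mm above its underside. The three are alike.
- button3_center (a point): A cut-off casting button of gold alloy: an upright plain disc 18 mm in diameter and 14 mm high, about 35 g, with a 4 mm thick, 5 mm high stub of the sprue on top. It stands loose on the sweep tray. The point is the centre of the disc, 7 mm above its underside. The three are alike.
- bridge_center (a point): Bridge framework, three small joined crowns of the same gold alloy, 31 mm long, 11 mm wide, 9 mm high, lying near one side of the tray; to be left alone. The point is its centre.
- die_center (a point): Stone die, a single tooth stump of plaster, 17 mm in diameter and 24 mm high, standing near one side of the tray; to be left alone. The point is half-way up.
- jar: Closed powder jar, 40 mm in diameter, 55 mm high, standing on the bench beside the collector. Origin under its centre.
- wax_knife: Wax knife, 155 mm long, lying on the bench on the other side of the collector. Origin at its middle, on the bench; it lies along its x.
- stone_model: Plaster model of a row of teeth, 60 mm wide, 23 mm high, standing on the bench at the robot's far left. Origin under its centre.

How it is judged:
By the outcome, as a careful person would: the job done as asked, in the order asked, and still so for the second after the job is handed in, with the robot touching nothing.
It also fails if it takes over 72 s, if anything falls off the work surface, if the arm or the gripper's body presses on something with over 40 N, if the wrist force passes 120 N, or if a joint passes its speed limit or range.

## Working session

There is one attempt and no reset: what is moved stays moved. The work goes in short steps, Python scripts to look and compute and a tool call to move; the robot and the scene stay as the last step left them, time stands still between calls to the robot, and variables do not carry over. Pictures are saved under pics/ and viewed, at most 10 in all, crops included, and the job is handed in when it is done.

Besides the shell and the picture viewer there is one more tool, called after "Emit:" as name(argument=value, ...) on one line, values as JSON. jog_arm: Moves the arm, as the interface text tells. Its arguments: {"type":"object","properties":{"rows":{"type":"array","items":{"type":"object","properties":{"fingers":{"type":"number"},"x":{"type":"number"},"y":{"type":"number"},"z":{"type":"number"},"ax":{"type":"number"},"ay":{"type":"number"},"az":{"type":"number"}}}},"force":{"type":"number"}},"required":["rows"]}

```bash
mkdir -p pics
cat > h.py <<'E'
import numpy as np, cv2
from station import bot
def cam(n):
    c=bot.read_camera(n); return c
def save(c,f,crop=None,s=1):
    p=c["pixels"][:,:,::-1]
    if crop: x0,y0,x1,y1=crop; p=p[y0:y1,x0:x1]
    cv2.imwrite(f,cv2.resize(p,None,fx=s,fy=s,interpolation=cv2.INTER_CUBIC))
def p2w(c,u,v,z):
    f=210/np.tan(np.radians(c["vertical_fov"])/2)
    T=np.array(c["world_from_camera"]); d=T[:3,:3]@np.array([(u-c["cx"])/f,(v-c["cy"])/f,1]); o=T[:3,3]
    return o+d*(z-o[2])/d[2]
E
python3 - <<'E'
from h import *
c=cam("top"); save(c,"pics/top.png",None,1.42)
print(c["vertical_fov"],np.round(c["world_from_camera"],3).tolist())
o=bot.get_obs();print(o)
E
```

```text
48.003191091732894 [[-0.061, -0.973, 0.223, 0.339], [-0.998, 0.059, -0.013, 0.132], [-0.0, -0.223, -0.975, 1.155], [0.0, 0.0, 0.0, 1.0]]
{'t': 0.05, 'q': array([-1.2150886 ,  0.47779877,  0.02232832,  1.55645715, -0.01150164,
        1.10930958, -0.083103  ]), 'joint_vel': array([-0.00025466,  0.00034386,  0.00028904, -0.00057382,  0.00141515,
        0.00061626, -0.00027944]), 'joint_torque': array([ 3.77002376e-03, -5.98288715e+01,  1.61504265e+00, -2.82256883e+01,
        1.27985235e-02,  5.01190618e-03,  9.55787812e-06]), 'eef_pos': array([0.30170483, 0.60315034, 0.23032399]), 'tool_rot': array([-1.47853844e-04,  2.29817138e-01,  9.73233390e-01, -9.10507898e-04]), 'contact_force': array([0.28433262, 0.47233177, 0.8658754 ]), 'torque': array([-0.02016117,  0.0606663 ,  0.00996056]), 'grasp_force': 0.0, 'gripper_width': 1.000162295438117}
```

View pics/top.png

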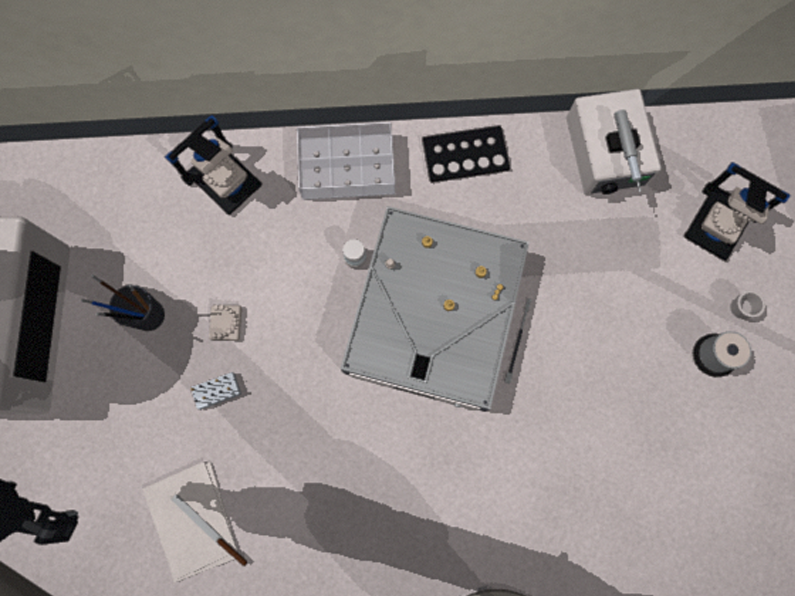

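The top view shows the tray turned slightly. The slot is near (422,367), the buttons are at (428,241), (481,271) and (449,304), the bridge is at (497,292) and the die at (391,263). I'll enlarge it for exact pixels.

Run:
```python
from h import *
c=cam("top"); save(c,"pics/crop.png",(235,140,385,295),3.87)
```

```text
(no output)
```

View pics/crop.png

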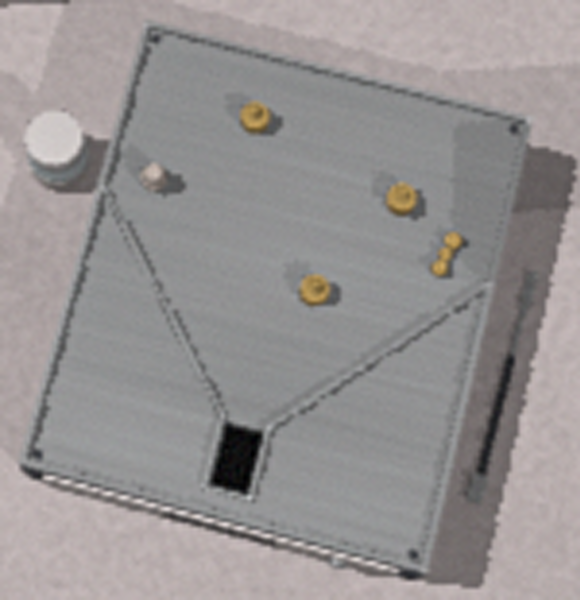

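The crop shows the tray corners at (149,27), (528,122), (422,568) and (26,462). The slot centre is at (237,459), the buttons are at (256,117), (402,198) and (315,290), the die at (152,175) and the bridge at (447,254).

```bash
cat >> h.py <<'E'
def local(P,xy,yaw): 
    c,s=np.cos(yaw),np.sin(yaw); return np.array([[c,s],[-s,c]])@(np.asarray(P)[:2]-xy)
E
python3 - <<'E'
from h import *
c=cam("top")
w=lambda u,v,z:p2w(c,235+u/3.867-.0,140+v/3.871,z)
L=np.array([[145,125],[145,-125],[-145,-125],[-145,125],[-88,12.5],[-88,-12.5],[-128,-12.5],[-128,12.5]])/1e3
px=[(149,27),(528,122),(422,568),(26,462),(225,424),(263,430),(250,493),(211,487)]
W=np.array([w(u,v,.068 if i<4 else .065)[:2] for i,(u,v) in enumerate(px)])
a=L-L.mean(0);b=W-W.mean(0);yaw=np.arctan2((a[:,0]*b[:,1]-a[:,1]*b[:,0]).sum(),(a*b).sum())
R=np.array([[np.cos(yaw),-np.sin(yaw)],[np.sin(yaw),np.cos(yaw)]]); xy=W.mean(0)-R@L.mean(0)
print(xy,np.degrees(yaw)); print(np.round((W-(L@R.T+xy))*1e3,1).tolist())
for n,u,v,z in [("b1",256,117,.080),("b2",402,198,.08),("b3",315,290,.08),("die",152,175,.08),("br",447,254,.07),("brA",454,240,.073),("brB",440,268,.073),("jar",55,140,.055)]:
    p=w(u,v,z);print(n,p.round(4),(local(p,xy,yaw)*1e3).round(1))
print("gate",xy+R@[-.085,0],"slot",xy+R@[-.108,0])
E
```

```text
[0.57471856 0.05626721] -18.369694049060335
[[-4.1, -1.7], [-2.2, 3.4], [3.4, 2.7], [1.3, -4.2], [-1.4, 0.3], [1.5, 1.5], [2.2, -0.7], [-0.7, -1.4]]
b1 [0.6805 0.065  0.08  ] [97.6 41.6]
b2 [ 0.6235 -0.0203  0.08  ] [ 70.4 -57.3]
b3 [0.5695 0.0371 0.08  ] [  1.  -19.8]
die [0.6473 0.1311 0.08  ] [45.3 93.9]
br [ 0.5891 -0.0461  0.07  ] [ 45.9 -92.6]
brA [ 0.5969 -0.0507  0.073 ] [ 54.8 -94.5]
brB [ 0.58   -0.0405  0.073 ] [ 35.5 -90.2]
jar [0.681  0.1907 0.055 ] [ 58.5 161.1]
gate [0.49404992 0.08305471] slot [0.47222194 0.0903031 ]
```

Emit:
jog_arm(rows=[{"az": -4.1, "fingers": 13}, {"az": -4.1, "fingers": 13}, {"x": -32, "y": -30, "fingers": 13}, {"x": -32, "y": -30, "fingers": 13}, {"x": -32, "y": -30, "fingers": 13}, {"x": -32, "y": -30, "fingers": 13}, {"x": -32, "y": -30, "fingers": 13}, {"x": -32, "y": -30, "fingers": 13}], force=20)

```text
invalid input
```

Emit:
jog_arm(rows=[{"x": -32, "y": -30, "fingers": 13}, {"x": -32, "y": -30, "fingers": 13}, {"x": -32, "y": -30, "fingers": 13}, {"x": -32, "y": -30, "fingers": 13}, {"x": -32, "y": -30, "fingers": 13}, {"x": -32, "y": -30, "fingers": 13}, {"x": -32, "y": -30, "fingers": 13}, {"fingers": 13}])

```text
invalid input
```

```bash
cat >> h.py <<'E'
XY=np.array([0.57472,0.05627]);YAW=np.radians(-18.37)
def st():
    o=bot.get_obs(); w,x,y,z=o["tool_rot"]; tx=[1-2*(y*y+z*z),2*(x*y+w*z),2*(x*z-w*y)]
    print("t",round(o["t"],2),"loc",(local(o["eef_pos"],XY,YAW)*1e3).round(1),"h",round(o["eef_pos"][2]*1e3-65,1),"yaw",np.degrees(np.arctan2(tx[1],tx[0])).round(2),"tilt",round(tx[2],4),"F",o["contact_force"].round(1),"w",round(o["gripper_width"]*85.4,1))
E
python3 -c "
from h import *
st();c=cam('wrist');save(c,'pics/w1.png')
st()"
```

```text
t 0.15 loc [-431.4  433.1] h 165.5 yaw 153.42 tilt -0.0001 F [ 0.7  0.2 -0.3] w 85.5
t 0.2 loc [-431.4  433.2] h 165.7 yaw 153.43 tilt -0.0001 F [0.5 1.  0.3] w 85.4
```

View pics/w1.png

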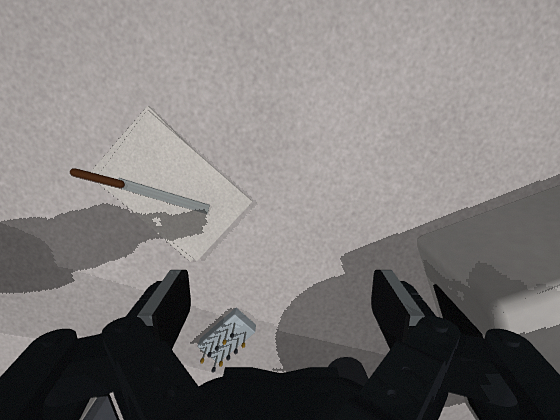

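Both moves were refused, so the arm hasn't moved. The wrist view shows only the fingertips near (180,285) and (380,285), over bare bench. I'll retry with every field filled in.

Emit:
jog_arm(rows=[{"x": 0, "y": 0, "z": 0, "ax": 0, "ay": 0, "az": -4.1, "fingers": 13}, {"x": 0, "y": 0, "z": 0, "ax": 0, "ay": 0, "az": -4.1, "fingers": 13}, {"x": -32, "y": -30, "z": 0, "ax": 0, "ay": 0, "az": 0, "fingers": 13}, {"x": -32, "y": -30, "z": 0, "ax": 0, "ay": 0, "az": 0, "fingers": 13}, {"x": -32, "y": -30, "z": 0, "ax": 0, "ay": 0, "az": 0, "fingers": 13}, {"x": -32, "y": -30, "z": 0, "ax": 0, "ay": 0, "az": 0, "fingers": 13}, {"x": -32, "y": -30, "z": 0, "ax": 0, "ay": 0, "az": 0, "fingers": 13}, {"x": -32, "y": -30, "z": 0, "ax": 0, "ay": 0, "az": 0, "fingers": 13}])

```text
t: 1.0
eef_pos: [0.428, 0.3706, 0.2313]
tool_rot: [0.0, 0.16, 0.987, 0.0]
contact_force: [0.0, 0.1, 0.6]
gripper_width: 0.152
grasp_force: 0.0
```

Emit:
jog_arm(rows=[{"x": -36, "y": -34, "z": 0, "ax": 0, "ay": 0, "az": 0, "fingers": 13}, {"x": -36, "y": -34, "z": 0, "ax": 0, "ay": 0, "az": 0, "fingers": 13}, {"x": -36, "y": -34, "z": 0, "ax": 0, "ay": 0, "az": 0, "fingers": 13}, {"x": -36, "y": -34, "z": 0, "ax": 0, "ay": 0, "az": 0, "fingers": 13}, {"x": -36, "y": -34, "z": 0, "ax": 0, "ay": 0, "az": 0, "fingers": 13}, {"x": -36, "y": -34, "z": 0, "ax": 0, "ay": 0, "az": 0, "fingers": 13}, {"x": -36, "y": -34, "z": 0, "ax": 0, "ay": 0, "az": 0, "fingers": 13}, {"x": -36, "y": -34, "z": 0, "ax": 0, "ay": 0, "az": 0, "fingers": 13}])

```text
t: 1.8
eef_pos: [0.6156, 0.0217, 0.2313]
tool_rot: [0.0, 0.16, 0.987, 0.0]
contact_force: [0.7, 0.2, 0.1]
gripper_width: 0.151
grasp_force: 0.0
```

```bash
python3 -c "
from h import *
c=cam('wrist');save(c,'pics/w2.png',None,1.4)
st()
f=210/np.tan(np.radians(c['vertical_fov'])/2)
T=np.array(c['world_from_camera']);R=T[:3,:3]
cy,sy=np.cos(YAW),np.sin(YAW)
def px(x,y,z):
    P=np.array([XY[0]+cy*x-sy*y,XY[1]+sy*x+cy*y,z]); q=R.T@(P-T[:3,3]); return (q[:2]/q[2]*f+[c['cx'],c['cy']])*1.4
for n,p in dict(b3=(.001,-.0198,.08),b1=(.0976,.0416,.08),b2=(.0704,-.0573,.08),g1=(-.085,.0125,.07),g2=(-.085,-.0125,.07),s1=(-.128,.0125,.065),s2=(-.128,-.0125,.065)).items(): print(n,px(*p).round())
"
```

```text
t 1.85 loc [ 55.9 -29.2] h 166.7 yaw 161.04 tilt -0.005 F [ 3.4 -6.5  2.3] w 13.2
b3 [392. 207.]
b1 [477. 342.]
b2 [339. 307.]
g1 [444.  65.]
g2 [404.  65.]
s1 [446. -13.]
s2 [404. -13.]
```

View pics/w2.png

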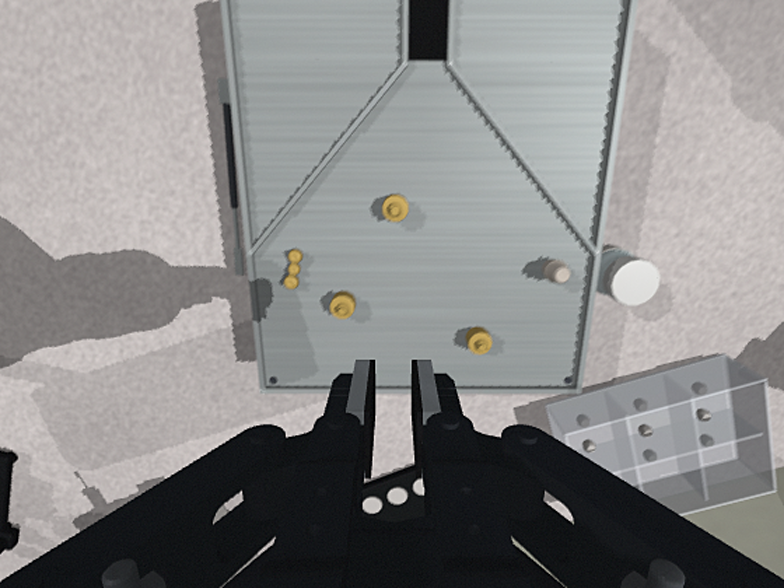

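The wrist view shows b3 (395,208), b2 (342,305), b1 (479,341) and the gate around (428,62). All of them are within about 2 mm of the fit. I'll descend behind b3.

Emit:
jog_arm(rows=[{"x": 0, "y": 0, "z": 30, "ax": 0, "ay": 0, "az": 0, "fingers": 13}, {"x": 3, "y": 0, "z": 35, "ax": 0, "ay": 0, "az": 0, "fingers": 13}, {"x": 3, "y": 0, "z": 35, "ax": 0, "ay": 0, "az": 0, "fingers": 13}, {"x": 3, "y": 0, "z": 30, "ax": 0, "ay": 0, "az": 0, "fingers": 13}, {"x": 3, "y": 0, "z": 15, "ax": 0, "ay": 0, "az": 0, "fingers": 13}, {"x": 3, "y": 0, "z": 8, "ax": 0, "ay": 0, "az": 0, "fingers": 13}, {"x": 0, "y": 0, "z": 4, "ax": 0, "ay": 0, "az": 0, "fingers": 13}, {"x": 0, "y": 0, "z": 0, "ax": 0, "ay": 0, "az": 0, "fingers": 13}])

```text
t: 2.65
eef_pos: [0.6011, 0.0283, 0.0746]
tool_rot: [0.0, 0.16, 0.987, 0.0]
contact_force: [0.4, -0.5, 0.3]
gripper_width: 0.152
grasp_force: 0.0
```

```bash
python3 -c "
from h import *
c=cam('wrist');save(c,'pics/w3.png',None,1.4)
st()
"
```

```text
t 2.7 loc [ 34.2 -18.1] h 10.1 yaw 161.63 tilt -0.0012 F [ 0.  -0.1 -0.4] w 13.0
```

View pics/w3.png

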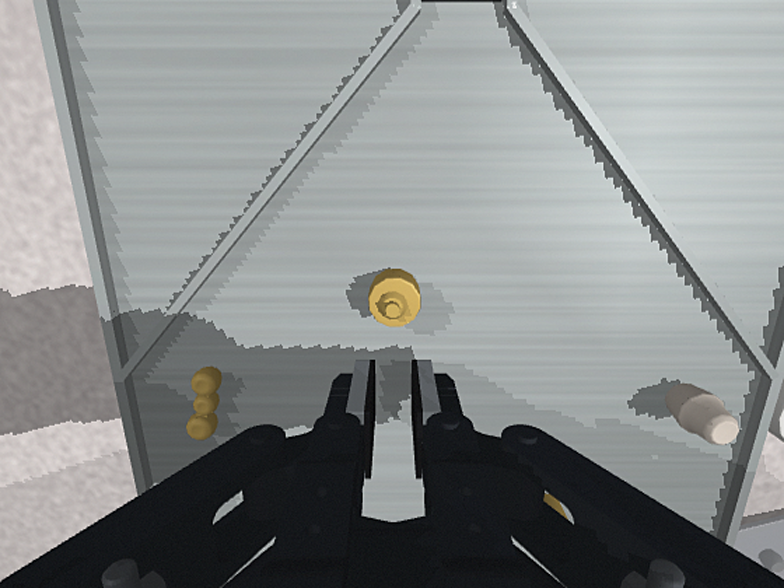

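b3 at (395,297) is in line with the finger gap at u≈393. The slot edges at u=421 and 504 put the gate centre about 21 mm to +y. I'll push b3.

Emit:
jog_arm(rows=[{"x": 5, "y": 0, "z": 3, "ax": 0, "ay": 0, "az": 0, "fingers": 13}, {"x": 5, "y": 0, "z": 0, "ax": 0, "ay": 0, "az": 0, "fingers": 13}, {"x": 4, "y": 0, "z": 0, "ax": 0, "ay": 0, "az": 0, "fingers": 13}, {"x": 4, "y": 0, "z": 0, "ax": 0, "ay": 0, "az": 0, "fingers": 13}, {"x": 8, "y": 2.5, "z": 0, "ax": 0, "ay": 0, "az": 0, "fingers": 13}, {"x": 8, "y": 2.5, "z": 0, "ax": 0, "ay": 0, "az": 0, "fingers": 13}, {"x": 8, "y": 2.5, "z": 0, "ax": 0, "ay": 0, "az": 0, "fingers": 13}, {"x": 8, "y": 2.5, "z": 0, "ax": 0, "ay": 0, "az": 0, "fingers": 13}])

```text
t: 3.5
eef_pos: [0.5559, 0.054, 0.0714]
tool_rot: [0.0, 0.16, 0.987, 0.0]
contact_force: [-0.2, 0.3, 0.2]
gripper_width: 0.152
grasp_force: 0.2
```

Emit:
jog_arm(rows=[{"x": 8, "y": 2.5, "z": 0, "ax": 0, "ay": 0, "az": 0, "fingers": 13}, {"x": 8, "y": 2.5, "z": 0, "ax": 0, "ay": 0, "az": 0, "fingers": 13}, {"x": 8, "y": 2.5, "z": 0, "ax": 0, "ay": 0, "az": 0, "fingers": 13}, {"x": 6, "y": 2, "z": 0, "ax": 0, "ay": 0, "az": 0, "fingers": 13}, {"x": 4, "y": 1, "z": 0, "ax": 0, "ay": 0, "az": 0, "fingers": 13}, {"x": 0, "y": 0, "z": 0, "ax": 0, "ay": 0, "az": 0, "fingers": 13}, {"x": 0, "y": 0, "z": 0, "ax": 0, "ay": 0, "az": 0, "fingers": 13}, {"x": 0, "y": 0, "z": 0, "ax": 0, "ay": 0, "az": 0, "fingers": 13}])

```text
t: 4.3
eef_pos: [0.5277, 0.0739, 0.0713]
tool_rot: [0.0, 0.16, 0.987, -0.0]
contact_force: [-0.1, 0.0, -0.7]
gripper_width: 0.152
grasp_force: 0.0
```

```bash
python3 -c "
from h import *
c=cam('wrist');save(c,'pics/w4.png',None,1.4)
st()
"
```

```text
t 4.35 loc [-50.1   1.9] h 6.3 yaw 161.6 tilt -0.0001 F [ 0.6  0.5 -0.4] w 13.1
```

View pics/w4.png

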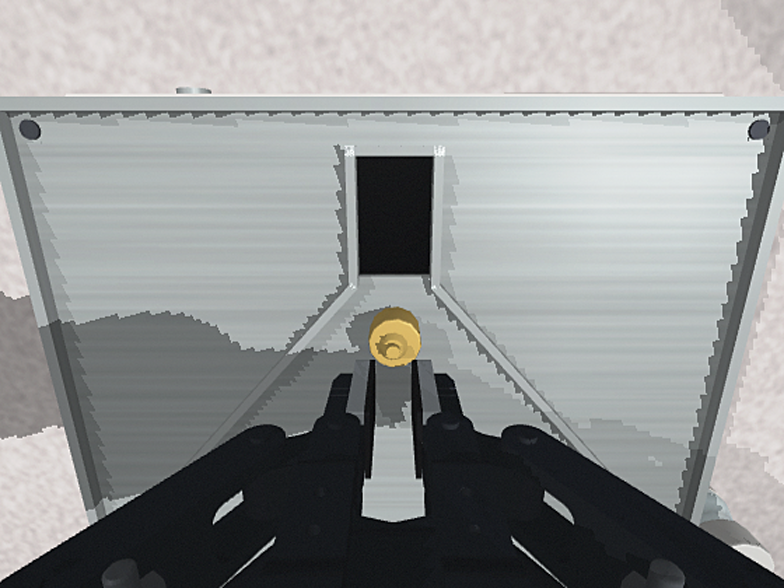

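b3 sits in the finger gap at (395,340), centred on the gate at u≈394. I'll push it straight in and then lift out.

Emit:
jog_arm(rows=[{"x": 6, "y": 0, "z": -1, "ax": 0, "ay": 0, "az": 0, "fingers": 13}, {"x": 7, "y": 0, "z": 0, "ax": 0, "ay": 0, "az": 0, "fingers": 13}, {"x": 7, "y": 0, "z": 0, "ax": 0, "ay": 0, "az": 0, "fingers": 13}, {"x": 7, "y": 0, "z": 0, "ax": 0, "ay": 0, "az": 0, "fingers": 13}, {"x": 7, "y": 0, "z": 0, "ax": 0, "ay": 0, "az": 0, "fingers": 13}, {"x": 5, "y": 0, "z": 0, "ax": 0, "ay": 0, "az": 0, "fingers": 13}, {"x": 0, "y": 0, "z": 0, "ax": 0, "ay": 0, "az": 0, "fingers": 13}, {"x": 0, "y": 0, "z": -5, "ax": 0, "ay": 0, "az": 0, "fingers": 13}])

```text
t: 5.15
eef_pos: [0.4901, 0.0864, 0.0771]
tool_rot: [-0.0, 0.16, 0.987, -0.0]
contact_force: [0.5, 0.0, -0.4]
gripper_width: 0.151
grasp_force: 0.0
```

```bash
python3 -c "
from h import *
c=cam('wrist');save(c,'pics/w5.png',None,1.0)
st()
"
```

```text
t 5.2 loc [-88.9   2.2] h 13.1 yaw 161.61 tilt -0.0007 F [ 0.5 -0.2  0.7] w 13.2
```

View pics/w5.png

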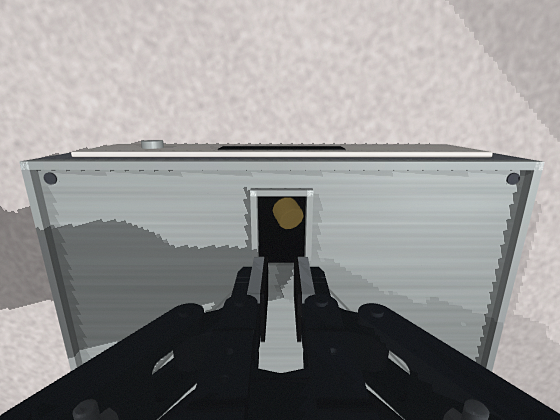

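b3 has dropped into the slot and shows dark at (288,212). Next is b1.

Emit:
jog_arm(rows=[{"x": -5, "y": 0, "z": -20, "ax": 0, "ay": 0, "az": 0, "fingers": 13}, {"x": -20, "y": 4, "z": -20, "ax": 0, "ay": 0, "az": 0, "fingers": 13}, {"x": -35, "y": 7, "z": 0, "ax": 0, "ay": 0, "az": 0, "fingers": 13}, {"x": -40, "y": 8, "z": 0, "ax": 0, "ay": 0, "az": 0, "fingers": 13}, {"x": -40, "y": 8, "z": 0, "ax": 0, "ay": 0, "az": 0, "fingers": 13}, {"x": -40, "y": 8, "z": 0, "ax": 0, "ay": 0, "az": 0, "fingers": 13}, {"x": -25, "y": 5, "z": 0, "ax": 0, "ay": 0, "az": 0, "fingers": 13}, {"x": -11, "y": 1, "z": 0, "ax": 0, "ay": 0, "az": 0, "fingers": 13}])

```text
t: 6.0
eef_pos: [0.7108, 0.0564, 0.1172]
tool_rot: [0.001, 0.16, 0.987, -0.0]
contact_force: [-0.5, -0.3, -0.9]
gripper_width: 0.152
grasp_force: 0.0
```

Emit:
jog_arm(rows=[{"x": 0, "y": 0, "z": 0, "ax": 0, "ay": 0, "az": 0, "fingers": 13}, {"x": 0, "y": 0, "z": 10, "ax": 0, "ay": 0, "az": 0, "fingers": 13}, {"x": 0, "y": 0, "z": 10, "ax": 0, "ay": 0, "az": 0, "fingers": 13}, {"x": 0, "y": 0, "z": 10, "ax": 0, "ay": 0, "az": 0, "fingers": 13}, {"x": 0, "y": 0, "z": 10, "ax": 0, "ay": 0, "az": 0, "fingers": 13}, {"x": 0, "y": 0, "z": 4, "ax": 0, "ay": 0, "az": 0, "fingers": 13}, {"x": 0, "y": 0, "z": 0, "ax": 0, "ay": 0, "az": 0, "fingers": 13}, {"x": 0, "y": 0, "z": 0, "ax": 0, "ay": 0, "az": 0, "fingers": 13}])

```text
t: 6.8
eef_pos: [0.7086, 0.0572, 0.0734]
tool_rot: [0.0, 0.16, 0.987, 0.0]
contact_force: [-0.4, -0.5, 1.1]
gripper_width: 0.152
grasp_force: 0.0
```

```bash
cat >> h.py <<'E'
def gold(f=None):
    c=cam('wrist'); p=c["pixels"].copy()
    h=cv2.cvtColor(p,cv2.COLOR_RGB2HSV); m=cv2.inRange(h,(15,110,60),(30,255,255))
    n,_,s,ce=cv2.connectedComponentsWithStats(m)
    for i in range(1,n):
        if s[i][4]>60: print("gold",(ce[i]*1.4).round(),"area",s[i][4],"box",(s[i][:4]*1.4).round())
    if f: save(c,f,None,1.4)
    st()
E
python3 -c "
from h import *
gold()"
```

```text
gold [ 89. 228.] area 1848 box [ 50. 200.  80.  57.]
gold [396. 309.] area 1230 box [371. 280.  52.  59.]
t 6.85 loc [126.9  43.2] h 8.7 yaw 161.63 tilt -0.0008 F [0.1 0.2 0.5] w 13.0
```

Emit:
jog_arm(rows=[{"x": 4, "y": 0, "z": 2, "ax": 0, "ay": 0, "az": 0, "fingers": 13}, {"x": 4, "y": 0, "z": 0, "ax": 0, "ay": 0, "az": 0, "fingers": 13}, {"x": 4, "y": 0, "z": 0, "ax": 0, "ay": 0, "az": 0, "fingers": 13}, {"x": 6, "y": -1, "z": 0, "ax": 0, "ay": 0, "az": 0, "fingers": 13}, {"x": 8, "y": -2, "z": 0, "ax": 0, "ay": 0, "az": 0, "fingers": 13}, {"x": 8, "y": -2, "z": 0, "ax": 0, "ay": 0, "az": 0, "fingers": 13}, {"x": 8, "y": -2, "z": 0, "ax": 0, "ay": 0, "az": 0, "fingers": 13}, {"x": 8, "y": -2, "z": 0, "ax": 0, "ay": 0, "az": 0, "fingers": 13}])

```text
t: 7.65
eef_pos: [0.6573, 0.0645, 0.0714]
tool_rot: [-0.0, 0.16, 0.987, -0.0]
contact_force: [0.0, 0.3, -0.1]
gripper_width: 0.156
grasp_force: 0.1
```

Emit:
jog_arm(rows=[{"x": 8, "y": -2, "z": 0, "ax": 0, "ay": 0, "az": 0, "fingers": 13}, {"x": 8, "y": -2, "z": 0, "ax": 0, "ay": 0, "az": 0, "fingers": 13}, {"x": 8, "y": -2, "z": 0, "ax": 0, "ay": 0, "az": 0, "fingers": 13}, {"x": 8, "y": -2, "z": 0, "ax": 0, "ay": 0, "az": 0, "fingers": 13}, {"x": 8, "y": -2, "z": 0, "ax": 0, "ay": 0, "az": 0, "fingers": 13}, {"x": 8, "y": -2, "z": 0, "ax": 0, "ay": 0, "az": 0, "fingers": 13}, {"x": 8, "y": -2, "z": 0, "ax": 0, "ay": 0, "az": 0, "fingers": 13}, {"x": 8, "y": -2, "z": 0, "ax": 0, "ay": 0, "az": 0, "fingers": 13}])

```text
t: 8.45
eef_pos: [0.5917, 0.0695, 0.0713]
tool_rot: [0.0, 0.16, 0.987, 0.0]
contact_force: [0.2, 0.4, 0.3]
gripper_width: 0.154
grasp_force: 0.1
```

```bash
python3 -c "
from h import *
gold()"
```

```text
gold [361.  58.] area 817 box [339.  35.  43.  45.]
gold [393. 340.] area 1253 box [368. 311.  50.  59.]
gold [115. 456.] area 944 box [ 98. 421.  35.  71.]
gold [224. 509.] area 127 box [213. 497.  24.  28.]
t 8.5 loc [10.5 17.5] h 6.1 yaw 161.64 tilt 0.0017 F [-1.5  0.  -0.5] w 13.0
```

Emit:
jog_arm(rows=[{"x": 8, "y": -2, "z": 0, "ax": 0, "ay": 0, "az": 0, "fingers": 13}, {"x": 8, "y": -2, "z": 0, "ax": 0, "ay": 0, "az": 0, "fingers": 13}, {"x": 8, "y": -2, "z": 0, "ax": 0, "ay": 0, "az": 0, "fingers": 13}, {"x": 8, "y": -2, "z": 0, "ax": 0, "ay": 0, "az": 0, "fingers": 13}, {"x": 8, "y": -2, "z": 0, "ax": 0, "ay": 0, "az": 0, "fingers": 13}, {"x": 8, "y": -2, "z": 0, "ax": 0, "ay": 0, "az": 0, "fingers": 13}, {"x": 8, "y": -2, "z": 0, "ax": 0, "ay": 0, "az": 0, "fingers": 13}, {"x": 5, "y": -1.5, "z": 0, "ax": 0, "ay": 0, "az": 0, "fingers": 13}])

```text
t: 9.3
eef_pos: [0.5286, 0.074, 0.0713]
tool_rot: [-0.0, 0.16, 0.987, -0.0]
contact_force: [0.8, 0.4, 0.2]
gripper_width: 0.154
grasp_force: 0.1
```

```bash
python3 -c "
from h import *
gold();st()"
```

```text
gold [401. 216.] area 855 box [378. 192.  48.  49.]
gold [393. 340.] area 1250 box [368. 311.  50.  59.]
t 9.35 loc [-50.    2.1] h 6.2 yaw 161.64 tilt 0.0012 F [-1.3  0.5 -0.3] w 12.6
t 9.35 loc [-50.    2.1] h 6.2 yaw 161.64 tilt 0.0012 F [-1.3  0.5 -0.3] w 12.6
```

Emit:
jog_arm(rows=[{"x": 6, "y": 0, "z": -1, "ax": 0, "ay": 0, "az": 0, "fingers": 13}, {"x": 7, "y": 0, "z": 0, "ax": 0, "ay": 0, "az": 0, "fingers": 13}, {"x": 7, "y": 0, "z": 0, "ax": 0, "ay": 0, "az": 0, "fingers": 13}, {"x": 7, "y": 0, "z": 0, "ax": 0, "ay": 0, "az": 0, "fingers": 13}, {"x": 7, "y": 0, "z": 0, "ax": 0, "ay": 0, "az": 0, "fingers": 13}, {"x": 5, "y": 0, "z": 0, "ax": 0, "ay": 0, "az": 0, "fingers": 13}, {"x": 0, "y": 0, "z": 0, "ax": 0, "ay": 0, "az": 0, "fingers": 13}, {"x": 0, "y": 0, "z": -5, "ax": 0, "ay": 0, "az": 0, "fingers": 13}])

```text
t: 10.15
eef_pos: [0.4922, 0.0862, 0.0771]
tool_rot: [-0.0, 0.16, 0.987, -0.0]
contact_force: [-0.0, 0.1, -0.2]
gripper_width: 0.153
grasp_force: 0.0
```

```bash
python3 -c "
from h import *
gold('pics/w6.png')"
```

```text
gold [399. 295.] area 702 box [379. 274.  41.  43.]
t 10.2 loc [-86.9   2.7] h 13.1 yaw 161.62 tilt -0.0007 F [0.2 0.3 0.7] w 13.1
```

View pics/w6.png

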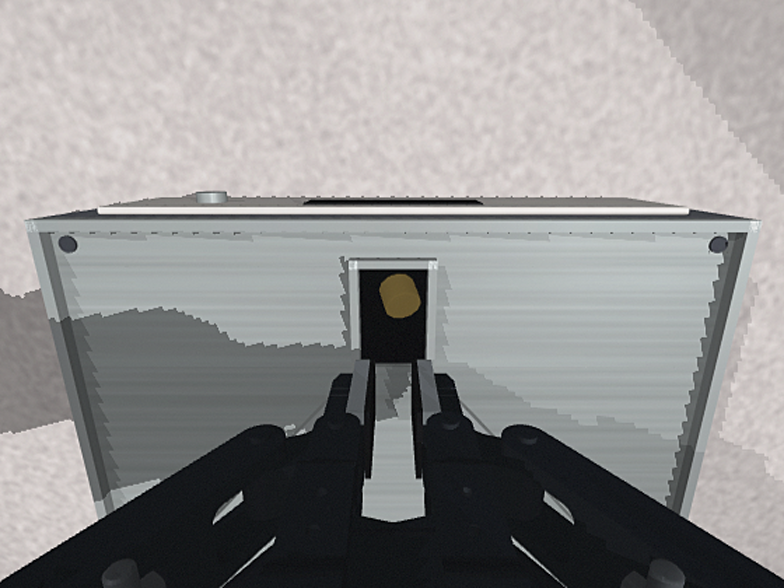

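Only one button is visible in the slot at (399,295), and none is left at the gate. The other is hidden under the tray edge, which I'll check on the way. Next is b2.

Emit:
jog_arm(rows=[{"x": -5, "y": 0, "z": -20, "ax": 0, "ay": 0, "az": 0, "fingers": 13}, {"x": -20, "y": -6, "z": -20, "ax": 0, "ay": 0, "az": 0, "fingers": 13}, {"x": -33, "y": -10, "z": 0, "ax": 0, "ay": 0, "az": 0, "fingers": 13}, {"x": -40, "y": -13, "z": 0, "ax": 0, "ay": 0, "az": 0, "fingers": 13}, {"x": -40, "y": -13, "z": 0, "ax": 0, "ay": 0, "az": 0, "fingers": 13}, {"x": -30, "y": -10, "z": 0, "ax": 0, "ay": 0, "az": 0, "fingers": 13}, {"x": -17, "y": -6, "z": 0, "ax": 0, "ay": 0, "az": 0, "fingers": 13}, {"x": 0, "y": 0, "z": 0, "ax": 0, "ay": 0, "az": 0, "fingers": 13}])

```text
t: 11.0
eef_pos: [0.6518, -0.0302, 0.1175]
tool_rot: [0.001, 0.161, 0.987, -0.001]
contact_force: [-0.5, -0.2, 0.6]
gripper_width: 0.154
grasp_force: 0.0
```

Emit:
jog_arm(rows=[{"x": 0, "y": 0, "z": 0, "ax": 0, "ay": 0, "az": 0, "fingers": 13}, {"x": 0, "y": 0, "z": 10, "ax": 0, "ay": 0, "az": 0, "fingers": 13}, {"x": 0, "y": 0, "z": 10, "ax": 0, "ay": 0, "az": 0, "fingers": 13}, {"x": 0, "y": 0, "z": 10, "ax": 0, "ay": 0, "az": 0, "fingers": 13}, {"x": 0, "y": 0, "z": 10, "ax": 0, "ay": 0, "az": 0, "fingers": 13}, {"x": 0, "y": 0, "z": 4, "ax": 0, "ay": 0, "az": 0, "fingers": 13}, {"x": 0, "y": 0, "z": 0, "ax": 0, "ay": 0, "az": 0, "fingers": 13}, {"x": 0, "y": 0, "z": 0, "ax": 0, "ay": 0, "az": 0, "fingers": 13}])

```text
t: 11.8
eef_pos: [0.65, -0.0272, 0.0734]
tool_rot: [0.0, 0.16, 0.987, -0.0]
contact_force: [-0.1, -0.3, -0.0]
gripper_width: 0.159
grasp_force: 0.0
```

```bash
python3 -c "
from h import *
gold('pics/w7.png')"
```

```text
gold [289. 236.] area 1066 box [269. 192.  41.  88.]
gold [392. 313.] area 1230 box [367. 284.  52.  57.]
t 11.85 loc [ 97.9 -55.4] h 8.6 yaw 161.62 tilt -0.0006 F [ 0.4 -0.5 -0.6] w 13.1
```

View pics/w7.png

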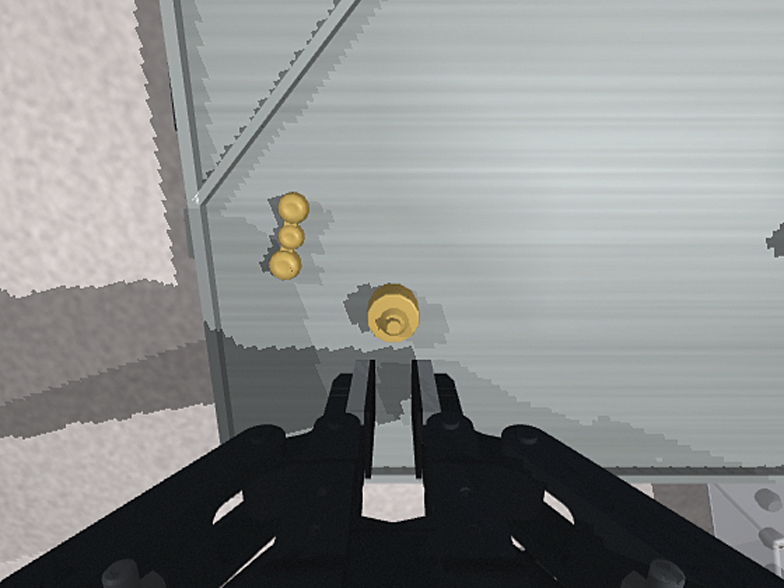

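b2 at (392,313) is in line with the finger gap. The bridge at u≈290 is clear on the left.

Emit:
jog_arm(rows=[{"x": 4, "y": 0, "z": 2, "ax": 0, "ay": 0, "az": 0, "fingers": 13}, {"x": 4, "y": 0, "z": 0, "ax": 0, "ay": 0, "az": 0, "fingers": 13}, {"x": 3, "y": 1, "z": 0, "ax": 0, "ay": 0, "az": 0, "fingers": 13}, {"x": 5, "y": 3, "z": 0, "ax": 0, "ay": 0, "az": 0, "fingers": 13}, {"x": 7, "y": 3, "z": 0, "ax": 0, "ay": 0, "az": 0, "fingers": 13}, {"x": 7, "y": 3, "z": 0, "ax": 0, "ay": 0, "az": 0, "fingers": 13}, {"x": 7, "y": 3, "z": 0, "ax": 0, "ay": 0, "az": 0, "fingers": 13}, {"x": 7, "y": 3, "z": 0, "ax": 0, "ay": 0, "az": 0, "fingers": 13}])

```text
t: 12.65
eef_pos: [0.6126, 0.0026, 0.0713]
tool_rot: [-0.0, 0.16, 0.987, 0.0]
contact_force: [0.2, -0.4, 0.5]
gripper_width: 0.154
grasp_force: 0.1
```

```bash
python3 -c "
from h import *
gold()"
```

```text
gold [393. 340.] area 1249 box [368. 311.  50.  59.]
gold [251. 361.] area 943 box [232. 322.  38.  78.]
t 12.7 loc [ 51.5 -38.3] h 6.2 yaw 161.7 tilt 0.0015 F [-1.3  0.3  0. ] w 13.4
```

Emit:
jog_arm(rows=[{"x": 8, "y": 3.3, "z": 0, "ax": 0, "ay": 0, "az": 0, "fingers": 13}, {"x": 8, "y": 3.3, "z": 0, "ax": 0, "ay": 0, "az": 0, "fingers": 13}, {"x": 8, "y": 3.3, "z": 0, "ax": 0, "ay": 0, "az": 0, "fingers": 13}, {"x": 8, "y": 3.3, "z": 0, "ax": 0, "ay": 0, "az": 0, "fingers": 13}, {"x": 8, "y": 3.3, "z": 0, "ax": 0, "ay": 0, "az": 0, "fingers": 13}, {"x": 8, "y": 3.3, "z": 0, "ax": 0, "ay": 0, "az": 0, "fingers": 13}, {"x": 8, "y": 3.3, "z": 0, "ax": 0, "ay": 0, "az": 0, "fingers": 13}, {"x": 8, "y": 3.3, "z": 0, "ax": 0, "ay": 0, "az": 0, "fingers": 13}])

```text
t: 13.5
eef_pos: [0.5602, 0.0476, 0.0713]
tool_rot: [0.0, 0.16, 0.987, 0.0]
contact_force: [-0.8, -0.0, -0.1]
gripper_width: 0.152
grasp_force: 0.1
```

```bash
python3 -c "
from h import *
gold()"
```

```text
gold [414.  58.] area 626 box [403.  29.  28.  60.]
gold [438. 123.] area 1004 box [414.  97.  49.  55.]
gold [393. 340.] area 1246 box [368. 311.  50.  59.]
t 13.55 loc [-12.6 -12. ] h 6.1 yaw 161.7 tilt 0.0016 F [-1.7  0.9 -1.1] w 12.9
```

Emit:
jog_arm(rows=[{"x": 8, "y": 3.2, "z": 0, "ax": 0, "ay": 0, "az": 0, "fingers": 13}, {"x": 8, "y": 3.2, "z": 0, "ax": 0, "ay": 0, "az": 0, "fingers": 13}, {"x": 8, "y": 3.2, "z": 0, "ax": 0, "ay": 0, "az": 0, "fingers": 13}, {"x": 6, "y": 2.6, "z": 0, "ax": 0, "ay": 0, "az": 0, "fingers": 13}, {"x": 4, "y": 1.6, "z": 0, "ax": 0, "ay": 0, "az": 0, "fingers": 13}, {"x": 0, "y": 0, "z": 0, "ax": 0, "ay": 0, "az": 0, "fingers": 13}, {"x": 0, "y": 0, "z": 0, "ax": 0, "ay": 0, "az": 0, "fingers": 13}, {"x": 0, "y": 0, "z": 0, "ax": 0, "ay": 0, "az": 0, "fingers": 13}])

```text
t: 14.35
eef_pos: [0.5331, 0.0707, 0.0714]
tool_rot: [0.0, 0.16, 0.987, -0.0]
contact_force: [-0.3, 0.6, -0.8]
gripper_width: 0.152
grasp_force: 0.0
```

```bash
python3 -c "
from h import *
gold('pics/w8.png')"
```

```text
gold [377. 151.] area 503 box [360. 137.  38.  35.]
gold [406. 203.] area 864 box [384. 179.  46.  50.]
gold [395. 336.] area 1262 box [370. 307.  52.  59.]
t 14.4 loc [-44.    0.5] h 6.3 yaw 161.6 tilt -0.0003 F [ 0.5  0.8 -0.6] w 13.2
```

View pics/w8.png

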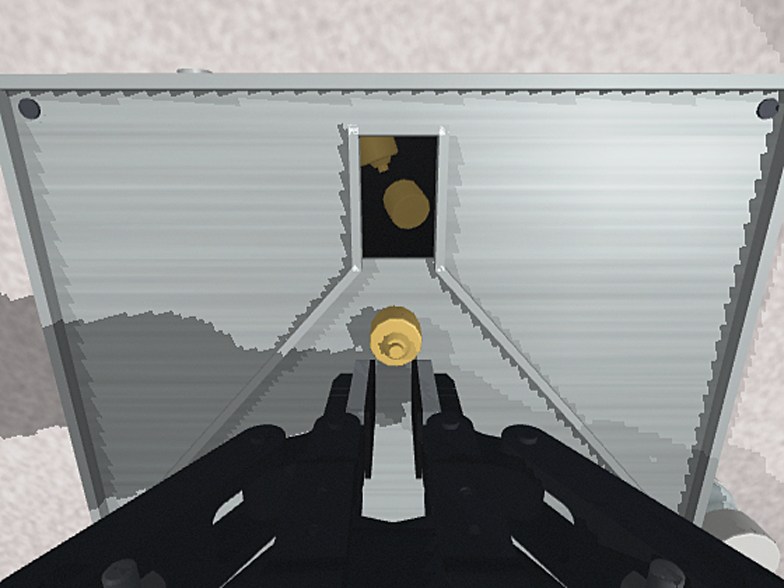

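Both dropped buttons lie in the drawer, seen through the slot at (377,151) and (406,203). b2 at (395,336) is about 1.5 mm off the gate centre, so I'll correct that as I push it in.

Emit:
jog_arm(rows=[{"x": 5, "y": 1.5, "z": -1, "ax": 0, "ay": 0, "az": 0, "fingers": 13}, {"x": 7, "y": 0, "z": 0, "ax": 0, "ay": 0, "az": 0, "fingers": 13}, {"x": 7, "y": 0, "z": 0, "ax": 0, "ay": 0, "az": 0, "fingers": 13}, {"x": 7, "y": 0, "z": 0, "ax": 0, "ay": 0, "az": 0, "fingers": 13}, {"x": 7, "y": 0, "z": 0, "ax": 0, "ay": 0, "az": 0, "fingers": 13}, {"x": 7, "y": 0, "z": 0, "ax": 0, "ay": 0, "az": 0, "fingers": 13}, {"x": 6, "y": 0, "z": 0, "ax": 0, "ay": 0, "az": 0, "fingers": 13}, {"x": 0, "y": 0, "z": 0, "ax": 0, "ay": 0, "az": 0, "fingers": 13}])

```text
t: 15.2
eef_pos: [0.4885, 0.0873, 0.0722]
tool_rot: [-0.0, 0.159, 0.987, -0.0]
contact_force: [0.6, 0.2, 0.4]
gripper_width: 0.152
grasp_force: 0.0
```

Emit:
jog_arm(rows=[{"x": 0, "y": 0, "z": -10, "ax": 0, "ay": 0, "az": 0, "fingers": 13}, {"x": -10, "y": 0, "z": -20, "ax": 0, "ay": 0, "az": 0, "fingers": 13}, {"x": -20, "y": 0, "z": -25, "ax": 0, "ay": 0, "az": 0, "fingers": 13}, {"x": -20, "y": 0, "z": -25, "ax": 0, "ay": 0, "az": 0, "fingers": 13}, {"x": -20, "y": 0, "z": -25, "ax": 0, "ay": 0, "az": 0, "fingers": 13}, {"x": -10, "y": 0, "z": -10, "ax": 0, "ay": 0, "az": 0, "fingers": 13}, {"x": 0, "y": 0, "z": 0, "ax": 0, "ay": 0, "az": 0, "fingers": 13}, {"x": 0, "y": 0, "z": 0, "ax": 0, "ay": 0, "az": 0, "fingers": 13}])

```text
t: 16.0
eef_pos: [0.5643, 0.0618, 0.1863]
tool_rot: [-0.001, 0.16, 0.987, -0.0]
contact_force: [-0.8, -0.3, -0.2]
gripper_width: 0.155
grasp_force: 0.0
```

```bash
python3 -c "
from h import *
gold()
c=cam('wrist')
f=210/np.tan(np.radians(c['vertical_fov'])/2);T=np.array(c['world_from_camera'])
for x,y in [(-.088,.002),(-.128,.002)]:
    P=np.array([XY[0]+np.cos(YAW)*x-np.sin(YAW)*y,XY[1]+np.sin(YAW)*x+np.cos(YAW)*y,.065]);q=T[:3,:3].T@(P-T[:3,3]);print('slot end',(q[:2]/q[2]*f+[c['cx'],c['cy']])*1.4)
"
```

```text
gold [380. 101.] area 240 box [371.  87.  21.  32.]
gold [376. 130.] area 115 box [372. 115.  13.  29.]
gold [398. 140.] area 382 box [384. 123.  29.  35.]
gold [252. 375.] area 278 box [242. 354.  21.  42.]
t 16.05 loc [-12.2   2. ] h 120.8 yaw 161.65 tilt 0.0028 F [-0.2  0.1  0.9] w 13.2
slot end [392.55500202 164.37377445]
slot end [392.55794567  88.06031545]
```

```bash
python3 -c "
from h import *
print(bot.hand_in())"
```

```text
the job is handed in; nothing more can be done
None
```

I pushed the three buttons one at a time through the gate into the scrap drawer; the last wrist image shows gold only inside the slot apart from the bridge, which I never touched, nor the die or anything else, and the job was handed in at about 16 s.

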